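Open the child-resistant cap of a solvent jug

TASK

Open the white square jug. First slide it along the worktop, upright, fully home into the blue U-shaped bench stop so that it cannot twist or be knocked over; then press its red child-resistant cap down hard, turn it anticlockwise while it is down until its lugs come free, lift it off and set it down gently, top upward, flat in the white drip tray. Leave the open jug standing home in the stop, and leave the conical flask and the small sample bottle where they are.

Things in the scene. Friction and masses are not known exactly. Their poses are not given: they have to be found in the camera images.
- jug: Loose square white plastic jug, 0.65-0.95 kg: body 84 x 84 mm, 94 mm high, low shoulder to 113 mm, round neck above. Origin: centre of its underside; z up, x and y across its flat sides. It slides on the worktop (friction about 0.6; push low, under 60 mm, or it may tip). The cap shares its axis.
- neck_rim (a point): Centre of the jug neck's rim, 150 mm above the jug's underside, hidden in the cap. Three hooks on the neck, seen when the cap is off, hold the cap's three inner lugs. Turning is blocked unless the cap is pressed down; clockwise is always blocked. Anticlockwise (seen from above) 40 to 80 degrees frees it, 60 is best, at 80 is a stop; then it lifts straight up, clear of the neck after 24 mm.
- cap_center (a point): Centre of the round red fluted cap: 52 mm across, 36 mm high, 55 g, open below; z out of its top. Locked, this point is 144 mm, its edge 126 mm, its top 162 mm above the worktop; 18 mm is free below the edge at the fingers. Sprung up with 8 N: press it 3.5 to 6 mm down (14 N at 3.5, 18 N at 6 mm, where it bottoms) and turn it while down. Grip it by any two sides.
- stop: Fixed blue steel U on the worktop: back wall and two cheeks 60 mm high, 4 mm thick, 90 mm apart inside, open to its own +y (the robot's left), the last 30 mm flared to about 110 mm; slippery. Origin: on the worktop, where the jug's origin stands once the jug touches the back wall (wall face at y = -42 mm, mouth edge at y = 48 mm); x across, z up. Any flat side of the jug may face the back.
- tray: Fixed white drip tray, 100 mm (x) by 125 mm (y), walls 3 mm thick and 8 mm high, floor 3 mm above the worktop. Origin: under its centre, on the worktop; z up. The cap standing on its floor has its centre 21 mm above the worktop.
- flask_center (a point): Centre of a glass conical flask, 79 mm in diameter, 136 mm high, that stands behind the work; leave it alone.
- sample_center (a point): Centre of a small glass sample bottle, 58 mm in diameter, 103 mm high, that stands near the worktop's front edge, left of the work; leave it alone.
Things that resemble listed ones, but are neither listed nor needed, are in the scene too. What is shaped like the jug but green or pink is not meant.

How it is judged:
By the outcome, as a careful person would: the job done as asked, in the order asked, and still so for the second after the job is handed in, with the robot touching nothing.
It also fails if it takes over 53 s, if anything falls off the work surface, if the arm or the gripper's body presses on something with over 40 N, if the wrist force passes 120 N, or if a joint passes its speed limit or range.

ROBOT

A 7-joint arm with a two-finger parallel gripper is mounted at the origin on a cart in front of the work surface, level with it; the furniture and walls round the work are solid. World frame = base frame: x ahead of the robot, y to its left, z up, the work surface at z = 0. Lengths are in m, angles in rad, forces in N, time in s.
With the tool pointing down it reaches from about 0.425 to 0.925 m from the base axis. Payload 6.8 kg.
Tool frame: the origin (TCP) lies on the centre line of the jaws, within the pads' length; the fingertips stand 25 mm ahead of it and the grasp point (between the pads) lies 6 mm ahead of it; z points along the fingers, y is the direction in which the jaws open and shut (so a half turn about z gives the same grasp; the last joint's range is limited). The gripper opens to 85 mm and grips with 20 to 120 N. Pads are 22 mm wide; open, the fingers measure 114 mm over their backs; the gripper's body (76 mm by 85 mm) begins 54 mm behind the grasp point. The pads swing forward as they close: fully open they stand 13 mm farther back than shut.
Start: joints at [1.148, 0.477, 0.022, 1.555, -0.011, 1.109, -0.083], TCP at [0.209, -0.642, 0.228] pointing down, gripper open.
Joint ranges: [-2.96, 2.96], [-0.34, 2.1], [-1.41, 1.46], [0.24, 2.44], [-1.37, 4.51], [0.17, 1.92], [-2.96, 2.96]. Speed limits (rad/s): [2.39, 2.39, 3.14, 3.14, 3.14, 3.14, 3.14].

INTERFACE

Orientations are given as a unit quaternion [w, x, y, z].
In Python, from station import status, cams, order, models gives the robot as it stands.
- The arm moves only by the tool move_arm, never from a script. Its argument "steps" is one flat list of numbers, 7 for each row, row after row: the gripper's target within -1 to 1 (fully open at 1, half-way at 0, shut at -1), then the shift along the world's x, y, z in cm, then the turn, a rotation vector about the world's x, y, z in degrees. A call has 1 to 8 rows; each row shifts and turns the commanded pose from where the row before left it; what a row does not reach is not made up. A row lasts 1/10 s, in which the tool goes at most 50 mm and 8.59 degrees, less where a joint would pass 70% of its speed; a pose out of reach is approached as far as the arm can. A call with a gripper value outside its range is refused whole. The fingers move at their own pace and stop on an object; "newtons" is the grip in N (left out, the last holds). Time passes only in rows, so rows that do not move let the fingers close. It gives the time, the measured TCP pose, the force and the opening at its end, in the units of the state.
- status.get_obs(): the state, without advancing time (a new reading comes with each control period).
- cams.read_camera(name): name is "side" or "top"; returns a dict with "pixels" (384x512x3 uint8, red, green, blue), "mtx" (3x3 intrinsics, pixels), "T" (4x4, takes a point from camera to world coordinates). Camera axes: x right, y down, z forward; pixel columns grow to the right and rows downward; lengths in m; the calibration is good to about 2 mm. A picture is of the moment at which its call begins. There is no depth.
- order.hand_in(): hands the job in, once; it reports no verdict.
Trained networks look in the newest picture that a camera, given by its name, has taken for a name from the list of things; names that differ only in an ending like _2 or _b are one class to them, and where a whole thing is asked for, a point or a joint stands for the part that bears it (a point fixed in the world has none). Each returns a list of dicts, best first, with "score" (0 to 1); they miss things now and then, are a little off and sometimes report something else, mostly with a low value. They report only what shows in the picture. A call takes as long as a camera call. They do not tell look-alikes from the thing itself.
- models.silhouettes(camera, query): "region" (384x512 bool, what is visible of it) and "box" ([centre column, centre row, width, height] in pixels, round what is visible of it).
- models.place_of(camera, query): "position" ([row, column] in pixels: a listed point, or the origin of a listed thing).
The state is a dict: "t": time; "q": joint angles; "joint_vel": joint speeds; "joint_torque": joint torques, N m; "eef_pos": TCP position; "tool_rot": TCP orientation; "contact_force": force on the tool from outside, world axes, zero at the start; "torque": the same for the moment, N m; "gripper_width": opening from 0.0 (shut) to 1.0 (fully open).
Only numpy, scipy, OpenCV 4.12 (cv2) and the standard library are available. Lean on these libraries where they do the work, as an engineer would, in place of code of your own. Each camera call takes 0.05 s, during which the arm holds its last target.

## Working session

There is one attempt and no reset: what is moved stays moved. The work goes in short steps, Python scripts to look and compute and a tool call to move; the robot and the scene stay as the last step left them, time stands still between calls to the robot, and variables do not carry over. Pictures are saved under pics/ and viewed, and the job is handed in when it is done.

Besides the shell and the picture viewer there is one more tool, called after "Emit:" by a JSON object that holds its "method" and its "body". move_arm: Moves the arm, as the interface text tells. Its arguments: {"type":"object","properties":{"steps":{"type":"array"},"newtons":{"type":"number"}},"required":["steps"]}

```bash
ls; mkdir -p pics; cat > h.py <<'E'
import numpy as np, cv2
from station import status, cams, order, models
def ray(c,px):  # px = (col,row)
    K,T=np.array(c["mtx"]),np.array(c["T"])
    d=T[:3,:3]@np.linalg.solve(K,[px[0],px[1],1.]); return T[:3,3],d/np.linalg.norm(d)
def atz(c,px,z):
    o,d=ray(c,px); return o+d*(z-o[2])/d[2]
def tri(c1,p1,c2,p2):
    o1,d1=ray(c1,p1);o2,d2=ray(c2,p2)
    s=np.linalg.lstsq(np.c_[d1,-d2],o2-o1,rcond=None)[0]
    a,b=o1+s[0]*d1,o2+s[1]*d2
    return (a+b)/2,np.linalg.norm(a-b)
def proj(c,P):
    K,T=np.array(c["mtx"]),np.array(c["T"])
    p=K@(T[:3,:3].T@(np.array(P)-T[:3,3])); return p[:2]/p[2]
def save(c,n,s=1.5):
    im=cv2.cvtColor(c["pixels"],cv2.COLOR_RGB2BGR); cv2.imwrite("pics/"+n,cv2.resize(im,None,fx=s,fy=s,interpolation=cv2.INTER_CUBIC))
E
python3 - <<'E'
from h import *
np.set_printoptions(precision=4,suppress=True)
o=status.get_obs(); print(o)
C={}
for n in("side","top"):
    c=C[n]=cams.read_camera(n); save(c,n+"0.png"); print(n,c["mtx"],c["T"])
    for q in("jug","neck_rim","cap_center","stop","tray","flask_center","sample_center"):
        print(n,q,[(round(r["score"],2),np.round(r["position"],1)) for r in models.place_of(n,q)])
E
```

```text
pics
{'t': 0.0, 'q': array([ 1.1479,  0.4778,  0.0223,  1.5565, -0.0115,  1.1093, -0.0831]), 'joint_vel': array([-0.0007,  0.0005,  0.    ,  0.0014,  0.0002,  0.0004, -0.0013]), 'joint_torque': array([ -0.0005, -59.6438,   1.6077, -28.1189,   0.0125,   0.0095,
         0.    ]), 'eef_pos': array([ 0.2088, -0.6412,  0.2272]), 'tool_rot': array([-0.0009,  0.9876,  0.1568, -0.0002]), 'contact_force': array([ 0.7573, -0.3069,  0.0444]), 'torque': array([-0.0164,  0.0443, -0.0134]), 'gripper_width': 1.0005888413450474}
side [[476.9939   0.     255.3729]
 [  0.     476.9939 192.491 ]
 [  0.       0.       1.    ]] [[-0.9929 -0.0969  0.0685  0.5084]
 [-0.1177  0.7284 -0.675   1.0422]
 [ 0.0155 -0.6783 -0.7346  1.0732]
 [ 0.      0.      0.      1.    ]]
side jug [(0.77, array([249.5, 313.9])), (0.74, array([205.1, 321.1])), (0.57, array([253.6, 251.1]))]
side neck_rim [(0.75, array([216.3, 322.6])), (0.65, array([219.4, 250.2])), (0.64, array([123.2, 258.8])), (0.62, array([166.8, 322. ])), (0.53, array([216.7, 248.5]))]
side cap_center [(0.77, array([219.7, 250.4]))]
side stop [(0.64, arra
[... 198 characters left out ...]
 [  0.       0.       1.    ]] [[-0.0042 -0.9958  0.0916  0.5138]
 [-0.9999  0.0031 -0.0119  0.1543]
 [ 0.0116 -0.0917 -0.9957  1.0437]
 [ 0.      0.      0.      1.    ]]
top jug [(0.89, array([260. , 221.2])), (0.88, array([197.2, 208. ])), (0.85, array([186. , 340.9])), (0.76, array([259.8, 280.8]))]
top neck_rim [(0.96, array([264.5, 289.2])), (0.83, array([187.8, 201.3])), (0.77, array([266.9, 215.4])), (0.7, array([186.2, 352.9]))]
top cap_center [(0.66, array([192.1, 202. ]))]
top stop [(0.54, array([186. , 200.7])), (0.32, array([238.2, 166.6]))]
top tray [(0.61, array([256.2, 359.1]))]
top flask_center [(0.75, array([131.4, 307.3]))]
top sample_center [(0.75, array([237.7, 169.5]))]
```

View pics/side0.png

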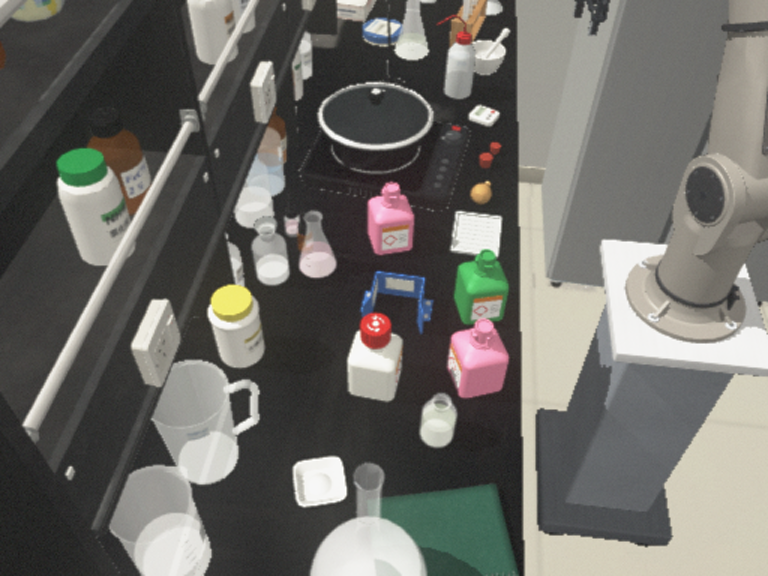

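View pics/top0.png

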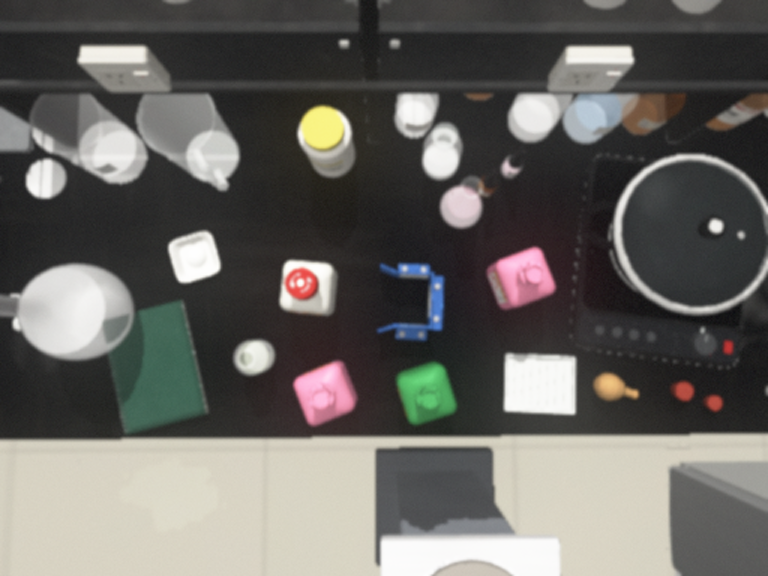

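The side view shows the red-capped white jug at (375,355), the blue stop at (397,300), and the pink and green decoys. The ribbed tray is at (476,233). In the top view the jug is at (307,287), the stop at (412,300) and the tray at (540,384). I'll zoom in to measure.

```bash
python3 - <<'E'
from h import *
np.set_printoptions(precision=4,suppress=True)
C={n:cams.read_camera(n) for n in("side","top")}
import pickle
M={}
for n in C:
  for q in("jug","cap_center","stop","tray"):
    r=models.silhouettes(n,q); M[n,q]=r
    print(n,q,[(round(x["score"],2),np.round(x["box"]),int(x["region"].sum())) for x in r])
pickle.dump((C,M),open("d0.pkl","wb"))
p=lambda n,rc:(rc[1],rc[0])
print("cap",tri(C["side"],(250.4,219.7),C["top"],(202,192.1)))
print("jug",tri(C["side"],(251.1,253.6),C["top"],(208,197.2)))
print("stop",tri(C["side"],(263,209.4),C["top"],(275,200)))
print("flask",tri(C["side"],(206.4,161.6),C["top"],(307.3,131.4)))
print("sample",tri(C["side"],(293.2,274.4),C["top"],(169.5,237.7)))
print("tray",atz(C["top"],(359.1,256.2),0.0))
def crop(n,x0,y0,x1,y1,f):
    im=cv2.cvtColor(C[n]["pixels"],cv2.COLOR_RGB2BGR)[y0:y1,x0:x1]
    return cv2.resize(im,None,fx=f,fy=f,interpolation=cv2.INTER_CUBIC)
cv2.imwrite("pics/ct.png",crop("top",170,160,400,290,3.4))
cv2.imwrite("pics/cs.png",crop("side",220,130,350,280,3.9))
E
```

```text
side jug [(0.96, array([321., 192.,  32.,  53.]), 1303), (0.86, array([261., 147.,  28.,  46.]), 1132), (0.73, array([248., 244.,  37.,  46.]), 1238), (0.68, array([250., 220.,  22.,  26.]), 414), (0.55, array([319., 239.,  42.,  50.]), 1615)]
side cap_center [(0.95, array([250., 222.,  22.,  22.]), 392)]
side stop [(0.58, array([264., 202.,  47.,  34.]), 772)]
side tray [(0.62, array([319., 157.,  37.,  28.]), 884)]
top jug [(0.87, array([218., 263.,  44.,  42.]), 1246), (0.81, array([206., 194.,  38.,  34.]), 742), (0.74, array([284., 261.,  40.,  38.]), 1220), (0.62, array([346., 186.,  48.,  38.]), 1227)]
top cap_center [(0.88, array([201., 190.,  19.,  17.]), 402)]
top stop [(0.79, array([274., 202.,  41.,  48.]), 755)]
top tray [(0.62, array([360., 256.,  50.,  38.]), 1779)]
cap (array([0.5932, 0.2817, 0.1425]), np.float64(0.0068584572316373734))
jug (array([0.5903, 0.2849, 0.0013]), np.float64(0.005731011372257528))
stop (array([ 0.5803,  0.0977, -0.027 ]), np.float64(0.0010337460823494483))
flask (array([0.7596, 0.0163, 0.072 ]), np.float64(0.008564217973545793))
sample (array([0.4776, 0.3759, 0.0605]), np.float64(0.0023159810313213925))
tray [ 0.4238 -0.1308  0.    ]
```

View pics/ct.png

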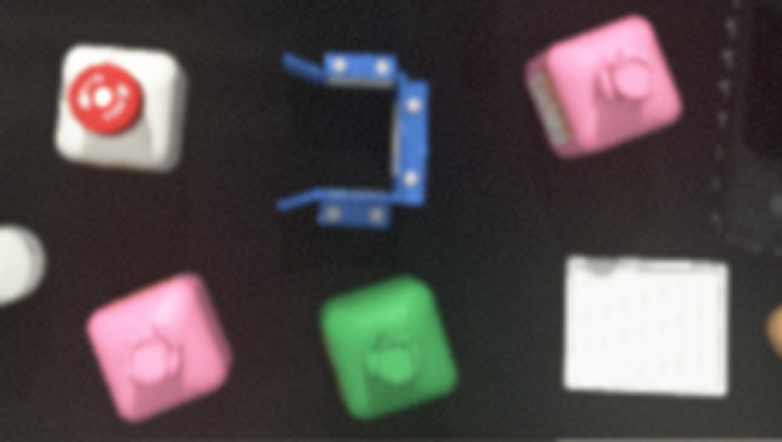

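View pics/cs.png

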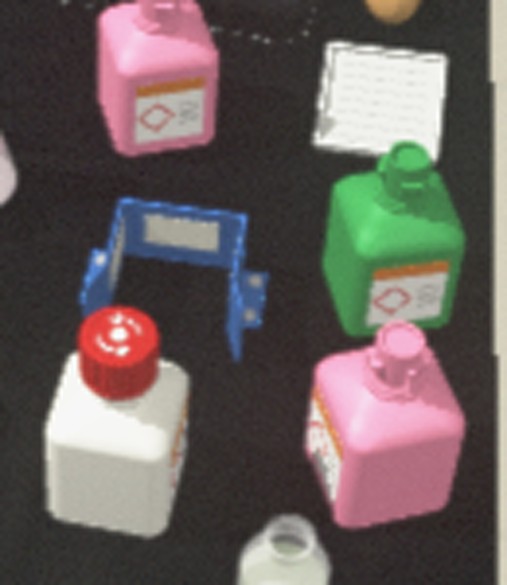

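```bash
cat > fit.py <<'E'
from h import *
from scipy.optimize import minimize
U=4
def hullmask(c,P,m):
    pts=np.array([proj(c,p) for p in P]); h=cv2.convexHull(((pts+0.5)*U-0.5).astype(np.float32))
    cv2.fillConvexPoly(m,np.round(h*16).astype(np.int32),1,lineType=cv2.LINE_8,shift=4)
def world(P,x,y,th,z=0):
    c,s=np.cos(th),np.sin(th);P=np.asarray(P,float)
    return np.c_[x+c*P[:,0]-s*P[:,1],y+s*P[:,0]+c*P[:,1],P[:,2]+z]
def rsq(h,r,z):
    a=np.linspace(0,2*np.pi,32,endpoint=False);out=[]
    for t in a: out.append([np.sign(np.cos(t))*(h-r)+r*np.cos(t),np.sign(np.sin(t))*(h-r)+r*np.sin(t),z])
    return out
def circ(r,z):
    return [[r*np.cos(t),r*np.sin(t),z] for t in np.linspace(0,2*np.pi,32)]
def jugparts(cap=True):
    p=[rsq(.042,.012,0.001)+rsq(.042,.012,.090),rsq(.042,.012,.090)+rsq(.024,.012,.113)]
    if cap: p+=[circ(.026,.126)+circ(.026,.162)]
    return p
def render(c,parts,pose):
    m=np.zeros((384*U,512*U),np.uint8)
    for P in parts: hullmask(c,world(P,*pose),m)
    return m
def up(mask): return (cv2.resize(mask.astype(np.float32),None,fx=U,fy=U,interpolation=cv2.INTER_LINEAR)>.5).astype(np.uint8)
def fit(obs,parts,x0,crop):
    def cost(p):
        t=0
        for c,m in obs:
            r=render(c,parts,p); t+=1-(r&m).sum()/max(1,(r|m).sum())
        return t
    best=None
    for d in (0,.15,-.15):
        x=np.array(x0)+[0,0,d]
        s=minimize(cost,x,method="Nelder-Mead",options=dict(initial_simplex=[x,x+[.01,0,0],x+[0,.01,0],x+[0,0,.1]],xatol=2e-4,fatol=1e-4))
        if best is None or s.fun<best.fun: best=s
    return best.x,best.fun
def overlay(c,parts,pose,name,box,f=4):
    x0,y0,x1,y1=box
    im=cv2.cvtColor(c["pixels"],cv2.COLOR_RGB2BGR);im=cv2.resize(im,None,fx=U,fy=U,interpolation=cv2.INTER_LINEAR)
    for P in parts:
        m=np.zeros(im.shape[:2],np.uint8);hullmask(c,world(P,*pose),m)
        cs,_=cv2.findContours(m,cv2.RETR_EXTERNAL,cv2.CHAIN_APPROX_NONE);cv2.drawContours(im,cs,-1,(0,255,0),1)
    im=im[y0*U:y1*U,x0*U:x1*U]; cv2.imwrite("pics/"+name,cv2.resize(im,None,fx=f/U,fy=f/U,interpolation=cv2.INTER_AREA))
def big(m,near):
    n,l,s,ce=cv2.connectedComponentsWithStats(m.astype(np.uint8))
    k=max((i for i in range(1,n) if s[i,4]>60),key=lambda i:-np.hypot(*(ce[i]-near)))
    m=(l==k).astype(np.uint8)
    return cv2.morphologyEx(m,cv2.MORPH_CLOSE,np.ones((5,5)))
E
cat > f1.py <<'E'
from fit import *; import pickle
np.set_printoptions(precision=4,suppress=True)
C,M=pickle.load(open("d0.pkl","rb"))
def jm(c,near):
    p=c["pixels"].astype(int); R,G,B=p[...,0],p[...,1],p[...,2]
    white=(p.min(2)>75)&(p.max(2)-p.min(2)<45); red=(R>90)&(R>1.8*G)&(R>1.8*B)
    return big(white|red,near)
ms,mt=jm(C["side"],(250,240)),jm(C["top"],(205,193))
print(ms.sum(),mt.sum())
for obs in ([(C["side"],up(ms)),(C["top"],up(mt))],[(C["top"],up(mt))],[(C["side"],up(ms))]):
    x,f=fit(obs,jugparts(),[.59,.284,0],None); print("jug",x,np.degrees(x[2]),f)
    if len(obs)==2: pj=x
overlay(C["side"],jugparts(),pj,"os.png",(210,190,300,280),6);overlay(C["top"],jugparts(),pj,"ot.png",(170,160,250,230),6)
def tm(c,near):
    p=c["pixels"].astype(int); return big((p.min(2)>90)&(p.max(2)-p.min(2)<40),near)
a,b=[[ [sx*.05,sy*.0625,z] for sx in(-1,1) for sy in(-1,1) for z in(0.0,.008)]],0
ts,tt=tm(C["side"],(318,156)),tm(C["top"],(360,256)); print(ts.sum(),tt.sum())
for obs in ([(C["side"],up(ts)),(C["top"],up(tt))],[(C["top"],up(tt))],[(C["side"],up(ts))]):
    x,f=fit(obs,a,[.424,-.131,0],None); print("tray",x,np.degrees(x[2]),f)
E
python3 f1.py
```

```text
1790 1286
jug [ 0.5985  0.2843 -0.1143] -6.551736612880215 0.10326673136165343
jug [ 0.5989  0.2852 -0.0845] -4.839281033916446 0.059000777604976684
jug [ 0.5984  0.283  -0.1293] -7.406003557590108 0.0311265164644714
882 1986
tray [ 0.4257 -0.1343 -0.0082] -0.4677511712108378 0.23894718922077507
tray [ 0.4252 -0.1311 -0.0224] -1.283798953481046 0.11859498929875367
tray [ 0.4258 -0.1354  0.005 ] 0.28862584371672334 0.11605691056910572
```

```bash
cat > f2.py <<'E'
from fit import *; import pickle
np.set_printoptions(precision=4,suppress=True)
C,M=pickle.load(open("d0.pkl","rb"))
def bm(c,near):
    p=c["pixels"].astype(int); R,G,B=p[...,0],p[...,1],p[...,2]
    return ((B>70)&(B>1.5*R)&(B>1.2*G)).astype(np.uint8)
def box(x0,x1,y0,y1,z0,z1): return [[x,y,z] for x in(x0,x1) for y in(y0,y1) for z in(z0,z1)]
def stopparts():
    P=[box(-.049,.049,-.046,-.042,0,.06)]
    for s in(-1,1):
        P.append(box(s*.045,s*.049,-.046,.018,0,.06))
        P.append([[s*a,y,z] for a,y in((.045,.018),(.049,.018),(.055,.048),(.059,.048)) for z in(0,.06)])
    return P
if __name__=="__main__":
    ov=[]
    for n,b in(("side",(220,160,310,250)),("top",(240,165,310,235))):
        m=bm(C[n],0); x0,y0,x1,y1=b
        mm=np.zeros_like(m);mm[y0:y1,x0:x1]=m[y0:y1,x0:x1]; print(n,mm.sum())
        ov.append((C[n],up(mm)))
    import itertools
    # cost: only penalise blue pixels outside model(small weight), and model silhouette pixels not blue
    for obs in (ov,ov[:1],ov[1:]):
        x,f=fit(obs,stopparts(),[.58,.1,0],None); print(x,np.degrees(x[2]),f)
        if len(obs)==2: overlay(C["side"],stopparts(),x,"ss.png",(220,160,310,250),6);overlay(C["top"],stopparts(),x,"st.png",(240,160,320,240),6)
E
python3 f2.py; python3 - <<'E'
import cv2,numpy as np
a=[cv2.imread("pics/"+n) for n in("os.png","ot.png","ss.png","st.png")]
a=[cv2.resize(cv2.copyMakeBorder(i,0,max(0,540-i.shape[0]),0,max(0,540-i.shape[1]),0),(400,400)) for i in a]
cv2.imwrite("pics/m1.png",cv2.resize(np.vstack([np.hstack(a[:2]),np.hstack(a[2:])]),(600,600)))
E
```

```text
side 584
top 824
[ 0.5788  0.1094 -0.0493] -2.8243685456704273 1.1021671711268013
[ 0.5779  0.1098 -0.0641] -3.6717907137033126 0.4193766428839655
[ 0.5806  0.1088 -0.0134] -0.7652964445103787 0.6604217124946574
```

View pics/m1.png

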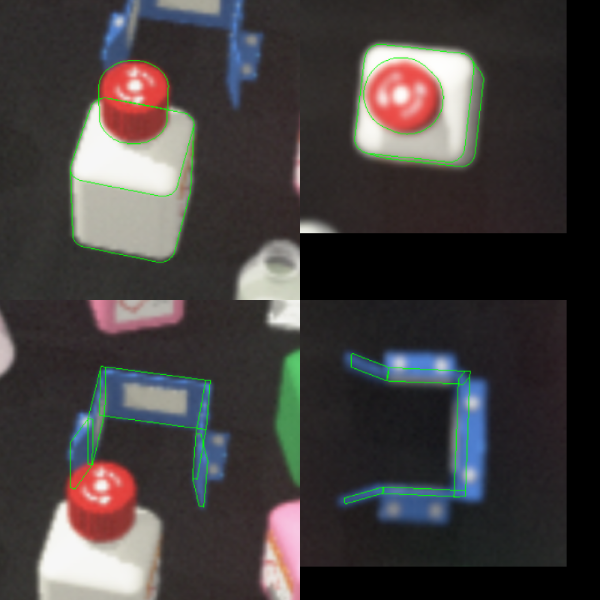

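View pics/st.png

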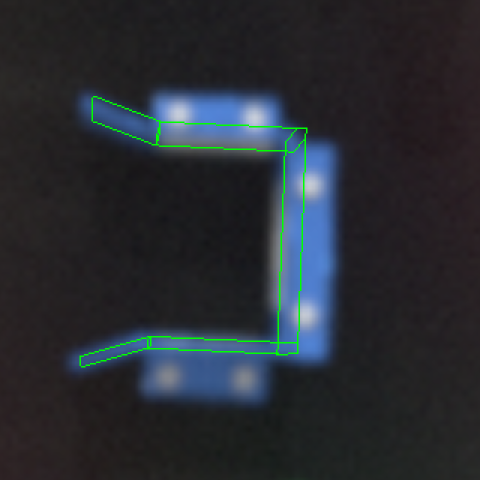

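View pics/ss.png

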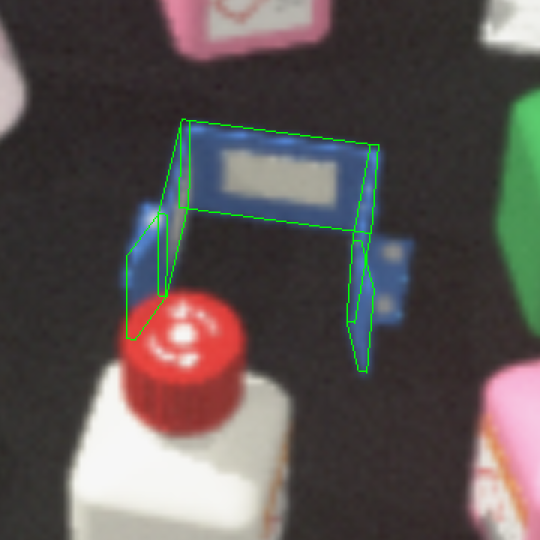

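The fits agree between views to a few mm:

| Thing | Position (m) | Yaw |
|---|---|---|
| Jug | (0.598, 0.284) | -6.5° |
| Stop | (0.579, 0.110) | about -2.5° |
| Tray | (0.426, -0.133) | about 0° |

Heights match the text: cap centre 0.1425 m and jug base 0.001 m. Next I'll go over to the jug's left side, tilt the tool and push low with two half-open fingers.

Emit:
{"method": "move_arm", "body": {"steps": [0,2.4,3.9,0.6,0,0,8,0,2.4,3.9,0.6,0,0,8,0,2.4,3.9,0.6,0,0,8,0,2.4,3.9,0.6,0,0,8,0,2.4,3.9,0.6,0,0,8,0,2.4,3.9,0.6,0,0,8,0,2.4,3.9,0.6,0,0,8,0,2.4,3.9,0.6,0,0,8], "newtons": 40}}

```text
t: 2.1
eef_pos: [0.4017, -0.3282, 0.2768]
tool_rot: [0.0, 0.753, 0.658, -0.0]
contact_force: [0.4, -0.5, -0.2]
gripper_width: 0.496
```

Emit:
{"method": "move_arm", "body": {"steps": [0,1.4,4.6,0,0,0,0.6,0,1.4,4.6,0,0,0,0.6,0,1.4,4.6,0,0,0,0.6,0,1.4,4.6,0,0,0,0.6,0,1.4,4.6,0,0,0,0.6,0,1.4,4.6,0,0,0,0.6,0,1.4,4.6,0,0,0,0.6,0,1.4,4.6,0,0,0,0.6]}}

```text
t: 2.9
eef_pos: [0.5134, 0.0399, 0.2766]
tool_rot: [0.0, 0.726, 0.687, 0.0]
contact_force: [1.0, -0.4, 0.7]
gripper_width: 0.497
```

Emit:
{"method": "move_arm", "body": {"steps": [0,1.1,4.7,0,-4.4,0.2,0,0,1.1,4.7,0,-4.4,0.2,0,0,1.1,4.7,0,-4.4,0.2,0,0,1.1,4.7,0,-4.4,0.2,0,0,1.1,4.7,0,-4.4,0.2,0,0,1.1,4.7,0,-4.4,0.2,0,0,1.1,4.7,0,-4.4,0.2,0,0,1.1,4.7,0,-4.4,0.2,0]}}

```text
t: 3.7
eef_pos: [0.6023, 0.4156, 0.2749]
tool_rot: [0.211, 0.693, 0.655, -0.218]
contact_force: [-27.6, -37.0, 25.0]
gripper_width: 0.5
```

```bash
python3 - <<'E'
from h import *
o=status.get_obs(); print(o["t"],o["contact_force"],o["torque"],o["eef_pos"],o["q"],o["joint_vel"])
c=cams.read_camera("side"); save(c,"s1.png")
o=status.get_obs(); print(o["t"],o["contact_force"],o["torque"],o["eef_pos"])
E
```

```text
3.7 [-27.59970706 -36.98246933  24.99522876] [-3.01681028  1.98298546 -1.32278648] [0.60230621 0.41563998 0.2748931 ] [-0.67420695  0.85495536 -0.40425612  0.95630592  0.61623254  1.91640487
 -1.03864826] [-1.50610483  0.89044665  1.60077872 -1.76638792 -0.19156749  0.04107901
  0.54377323]
3.75 [-10.47263217   7.24800681  -9.92526353] [ 1.26378922  0.46277388 -0.35905722] [0.59854972 0.43142579 0.26669122]
```

View pics/s1.png

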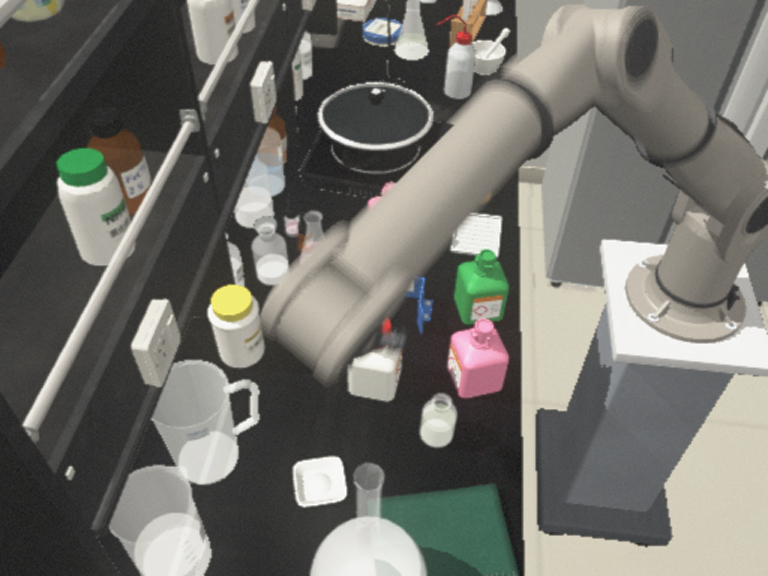

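The 50 N reading was dynamic: joint 6 had run up against its 1.92 limit. Nothing was touched. I'll take off some tilt and let the arm settle.

Emit:
{"method": "move_arm", "body": {"steps": [0,0,0,0,4,-0.2,0,0,0,0,0,4,-0.2,0,0,0,0,0,0,0,0]}}

```text
t: 4.05
eef_pos: [0.6024, 0.413, 0.2778]
tool_rot: [0.164, 0.707, 0.667, -0.168]
contact_force: [1.3, -0.9, 0.9]
gripper_width: 0.497
```

```bash
python3 - <<'E'
from h import *
np.set_printoptions(precision=4,suppress=True)
o=status.get_obs(); print(o["t"],o["contact_force"],o["torque"],o["eef_pos"],o["q"],o["joint_vel"])
E
```

```text
4.05 [ 1.2836 -0.87    0.8963] [ 0.4946 -0.083   0.0268] [0.6024 0.413  0.2778] [-0.6034  0.7839 -0.4513  1.0404  0.5588  1.7895 -1.0517] [-0.0072  0.0156 -0.0014 -0.0068  0.0189  0.0508  0.0056]
```

Emit:
{"method": "move_arm", "body": {"steps": [0,0,0,-3,0,0,0,0,0,0,-3,0,0,0,0,0,0,-3,0,0,0,0,0,0,0,0,0,0]}}

```text
t: 4.45
eef_pos: [0.5994, 0.412, 0.1813]
tool_rot: [0.164, 0.705, 0.668, -0.174]
contact_force: [-0.2, -1.3, -1.0]
gripper_width: 0.499
```

```bash
python3 - <<'E'
from h import *
np.set_printoptions(precision=4,suppress=True)
o=status.get_obs(); print(o["t"],o["contact_force"],o["torque"],o["eef_pos"],o["q"])
E
```

```text
4.45 [-0.2403 -1.2877 -0.9581] [ 0.5327 -0.011   0.0364] [0.5994 0.412  0.1813] [-0.5951  0.8509 -0.4489  1.1392  0.5747  1.6557 -1.1103]
```

Emit:
{"method": "move_arm", "body": {"steps": [0,0.1,0,-3.4,0,0,0,0,0.1,0,-3.4,0,0,0,0,0.1,0,-3.4,0,0,0,0,0,0,-3.2,0,0,0,0,0,0,0,0,0,0]}}

```text
t: 4.95
eef_pos: [0.6024, 0.4122, 0.0487]
tool_rot: [0.164, 0.705, 0.668, -0.173]
contact_force: [-0.4, -0.4, -0.3]
gripper_width: 0.497
```

```bash
python3 - <<'E'
from h import *
np.set_printoptions(precision=4,suppress=True)
c=cams.read_camera("side"); save(c,"s2.png");d=cams.read_camera("top"); save(d,"t2.png")
cv2.imwrite("pics/m2.png",np.hstack([cv2.resize(cv2.imread("pics/"+n)[a:a+360,b:b+390],None,fx=1,fy=1) for n,a,b in(("s2.png",200,200),("t2.png",140,130))]))
o=status.get_obs(); print(o["t"],o["contact_force"],o["torque"],o["eef_pos"],o["q"])
E
```

```text
5.05 [0.883  0.8192 1.2696] [ 0.4868 -0.0418  0.0203] [0.6044 0.4145 0.0537] [-0.5964  0.9742 -0.4314  1.1966  0.6173  1.4867 -1.1795]
```

View pics/m2.png

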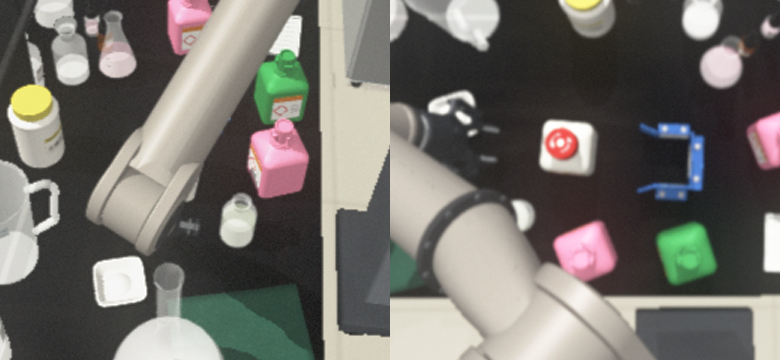

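The fingers face the jug, centred on it, with the bottle and tray clear. I'll close in, then push with a small shift towards -x to get onto the stop's axis.

Emit:
{"method": "move_arm", "body": {"steps": [0,-0.1,-2.8,-0.4,0,0,0,0,-0.1,-2.6,-0.4,0,0,0,0,0,-1,0,0,0,0,0,-0.19,-1,0,0,0,0,0,-0.19,-1,0,0,0,0,0,-0.19,-1,0,0,0,0,0,-0.19,-1,0,0,0,0,0,0,0,0,0,0,0]}}

```text
t: 5.85
eef_pos: [0.5944, 0.3123, 0.0456]
tool_rot: [0.163, 0.706, 0.669, -0.167]
contact_force: [-0.3, 2.7, 2.1]
gripper_width: 0.495
```

```bash
python3 - <<'E'
from fit import *
np.set_printoptions(precision=4,suppress=True)
d=cams.read_camera("top"); save(d,"t3.png")
o=status.get_obs(); print(o["t"],o["contact_force"],o["torque"],o["eef_pos"],o["q"])
cv2.imwrite("pics/m3.png",cv2.resize(cv2.imread("pics/t3.png")[200:400,150:500],None,fx=2,fy=2))
E
```

```text
5.9 [1.1285 3.6696 3.7797] [ 0.8718 -0.0093 -0.0353] [0.5945 0.3123 0.0455] [-0.4747  0.8734 -0.4317  1.437   0.6431  1.3471 -1.1757]
```

View pics/m3.png

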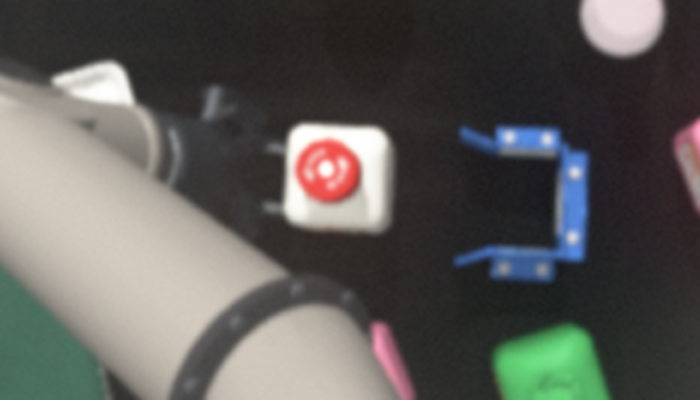

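```bash
cat > f3.py <<'E'
from fit import *; import sys
np.set_printoptions(precision=4,suppress=True)
def jmask(c,near):
    p=c["pixels"].astype(int); R,G,B=p[...,0],p[...,1],p[...,2]
    return big(((p.min(2)>75)&(p.max(2)-p.min(2)<45))|((R>90)&(R>1.8*G)&(R>1.8*B)),near)
def jugpose(x0,cap=True):
    d=cams.read_camera("top"); near=proj(d,[x0[0],x0[1],.09])
    m=jmask(d,near); x,f=fit([(d,up(m))],jugparts(cap),x0,None)
    print("jug",x,np.degrees(x[2]),"cost",f,m.sum()); return d,x
if __name__=="__main__":
    d,x=jugpose([float(a) for a in sys.argv[1:4]])
    overlay(d,jugparts(),x,sys.argv[4],(190,150,320,240),6)
E
python3 f3.py .59 .25 -.05 o3.png
```

```text
jug [ 0.5968  0.2657 -0.0565] -3.2364545315276176 cost 0.11281382458428435 1342
```

View pics/o3.png

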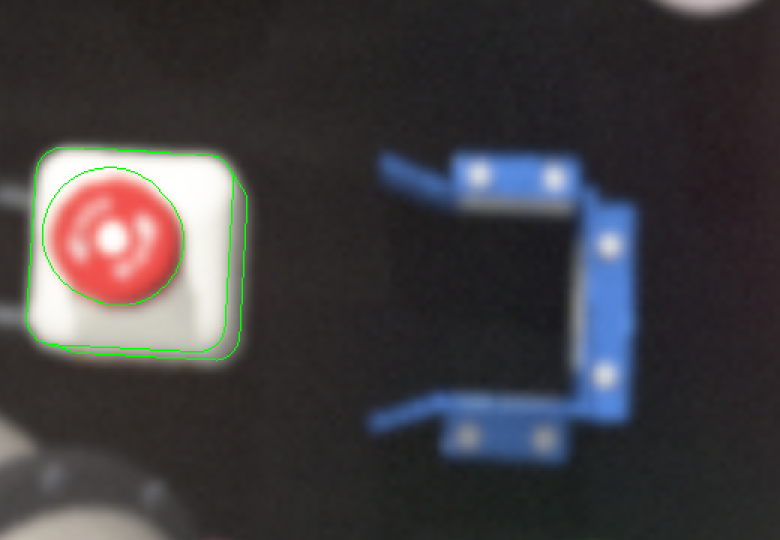

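```bash
cat > redc.py <<'E'
from fit import *; import pickle
def red(c):
    p=c["pixels"].astype(int);R,G,B=p[...,0],p[...,1],p[...,2]
    return ((R>90)&(R>1.8*G)&(R>1.8*B)).astype(np.uint8)
def capxy(c,near):
    m=big(red(c),near); ys,xs=np.nonzero(m)
    # predicted centroid correction via rendered cap
    g=atz(c,(xs.mean(),ys.mean()),.15)[:2]
    for _ in range(4):
        r=render(c,[circ(.026,.126)+circ(.026,.162)],(g[0],g[1],0)); Y,X=np.nonzero(r)
        a=atz(c,((X.mean()+.5)/U-.5,(Y.mean()+.5)/U-.5),.15)[:2]
        b=atz(c,(xs.mean(),ys.mean()),.15)[:2]; g=g+(b-a)
    return g,m.sum(),r.sum()/U/U
E
python3 - <<'E'
from redc import *
C,M=pickle.load(open("d0.pkl","rb"))
print("init top",capxy(C["top"],(201,190)),"side",capxy(C["side"],(250,222)))
c=cams.read_camera("top"); print("now",capxy(c,(209,190)))
E
```

```text
init top (array([0.59719575, 0.28341157]), np.uint64(303), np.float64(432.0625)) side (array([0.59750188, 0.28240132]), np.uint64(419), np.float64(454.6875))
now (array([0.59450478, 0.26458284]), np.uint64(275), np.float64(426.3125))
```

Emit:
{"method": "move_arm", "body": {"steps": [0,-0.19,-1,0,0,0,0,0,-0.19,-1,0,0,0,0,0,-0.19,-1,0,0,0,0,0,-0.19,-1,0,0,0,0,0,-0.19,-1,0,0,0,0,0,-0.15,-1,0,0,0,0,0,0,0,0,0,0,0]}}

```text
t: 6.7
eef_pos: [0.5838, 0.2511, 0.0449]
tool_rot: [0.163, 0.706, 0.668, -0.168]
contact_force: [0.5, 2.9, 2.4]
gripper_width: 0.503
```

```bash
python3 - <<'E'
from redc import *
c=cams.read_camera("top"); print("now",capxy(c,(234,193)))
o=status.get_obs(); print(o["t"],o["contact_force"],o["torque"],o["eef_pos"],o["q"])
save(c,"t4.png")
cv2.imwrite("pics/m4.png",cv2.resize(cv2.imread("pics/t4.png")[200:400,150:500],None,fx=2,fy=2))
E
```

```text
now (array([0.58312196, 0.202744  ]), np.uint64(281), np.float64(407.75))
6.75 [0.65187142 5.24633303 3.31670989] [ 0.91862553 -0.16503073  0.07675881] [0.58379175 0.2510485  0.04473409] [-0.40504936  0.8150189  -0.42743312  1.56426586  0.66034404  1.27595177
 -1.16656625]
```

View pics/m4.png

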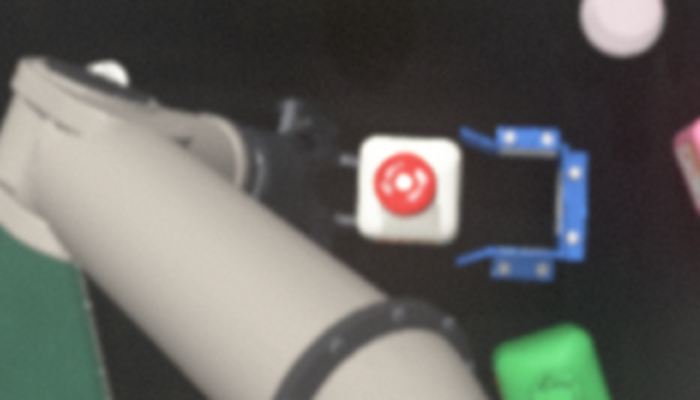

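The jug is now at (0.583, 0.203), on the stop's axis at the mouth, and square to the fingers. Now straight in.

Emit:
{"method": "move_arm", "body": {"steps": [0,-0.04,-1,0,0,0,0,0,-0.04,-1,0,0,0,0,0,-0.04,-1,0,0,0,0,0,-0.04,-1,0,0,0,0,0,-0.04,-1,0,0,0,0,0,-0.04,-1,0,0,0,0,0,-0.04,-1,0,0,0,0,0,-0.04,-0.5,0,0,0,0]}}

```text
t: 7.55
eef_pos: [0.5805, 0.1776, 0.0446]
tool_rot: [0.163, 0.706, 0.669, -0.167]
contact_force: [0.2, 9.1, 5.4]
gripper_width: 0.502
```

```bash
python3 - <<'E'
from redc import *
c=cams.read_camera("top"); print("now",capxy(c,(270,195)))
o=status.get_obs(); print(o["t"],o["contact_force"],o["torque"],o["eef_pos"],o["q"])
save(c,"t5.png")
cv2.imwrite("pics/m5.png",cv2.resize(cv2.imread("pics/t5.png")[200:400,200:550],None,fx=2,fy=2))
E
```

```text
now (array([0.58016477, 0.13048841]), np.uint64(285), np.float64(403.4375))
7.6 [-0.16824683  8.04313279  4.26663163] [ 1.44818945 -0.0486003   0.04109515] [0.58053233 0.17670622 0.04456995] [-0.31339538  0.75897106 -0.41501588  1.67941348  0.68774475  1.19816955
 -1.12852805]
```

View pics/m5.png

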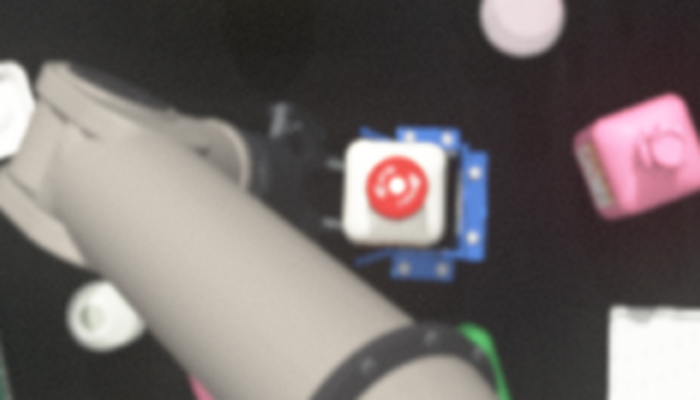

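Emit:
{"method": "move_arm", "body": {"steps": [0,-0.04,-0.8,0,0,0,0,0,-0.03,-0.6,0,0,0,0,0,0,-0.4,0,0,0,0,0,0,-0.3,0,0,0,0,0,0,0,0,0,0,0]}}

```text
t: 8.1
eef_pos: [0.5797, 0.1601, 0.0446]
tool_rot: [0.162, 0.706, 0.67, -0.165]
contact_force: [-0.3, 13.8, 5.7]
gripper_width: 0.501
```

Emit:
{"method": "move_arm", "body": {"steps": [0,0,-0.3,0,0,0,0,0,0,-0.3,0,0,0,0,0,0,0,0,0,0,0]}}

```text
t: 8.4
eef_pos: [0.5797, 0.1599, 0.0446]
tool_rot: [0.159, 0.705, 0.672, -0.162]
contact_force: [-1.3, 23.7, 6.6]
gripper_width: 0.501
```

```bash
python3 - <<'E'
from redc import *
c=cams.read_camera("top"); print("now",capxy(c,(275,195)))
o=status.get_obs(); print(o["t"],o["contact_force"],o["torque"],o["eef_pos"],o["q"])
save(c,"t6.png")
cv2.imwrite("pics/m6.png",cv2.resize(cv2.imread("pics/t6.png")[230:380,300:500],None,fx=4,fy=4))
E
```

```text
now (array([0.57949964, 0.11278696]), np.uint64(288), np.float64(404.25))
8.45 [-0.98058598 22.68886196  5.5819905 ] [ 4.22595226  0.29618274 -0.3722769 ] [0.57972347 0.15993643 0.04464632] [-0.28381667  0.74139202 -0.41687694  1.7104829   0.69494998  1.16678279
 -1.11188916]
```

View pics/m6.png

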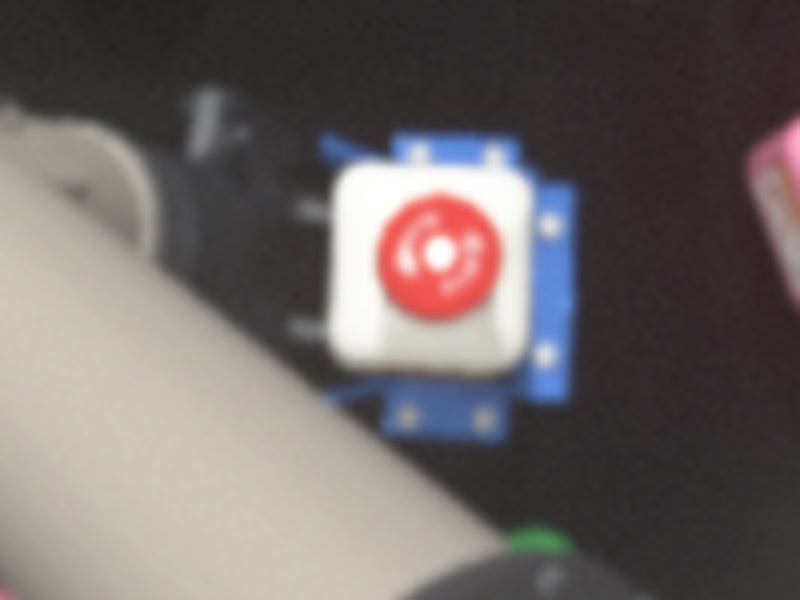

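The jug is home: force rose to 24 N with no movement, and the cap sits at (0.5795, 0.113) on the stop's origin. I'll back off, rise and straighten up.

Emit:
{"method": "move_arm", "body": {"steps": [0,0.1,2,0,0,0,0,0,0.1,3,0,0,0,0,0,0,2,3,0,0,0,0,0,0,4,4.5,-0.2,0,0,0,0,4.5,6,-0.3,0,0,0,0,4.5,6,-0.3,0,0.3,0,0,4.5,6,-0.3,0,0.6,0,0,4,4.5,-0.2,0]}}

```text
t: 9.25
eef_pos: [0.5816, 0.2161, 0.291]
tool_rot: [0.001, 0.727, 0.686, -0.0]
contact_force: [1.5, 1.1, 0.1]
gripper_width: 0.786
```

```bash
python3 - <<'E'
from redc import *
from scipy.spatial.transform import Rotation as R
np.set_printoptions(precision=4,suppress=True)
o=status.get_obs(); w=o["tool_rot"]; print(R.from_quat(np.r_[w[1:],w[0]]).as_matrix(),o["eef_pos"],o["q"])
C={n:cams.read_camera(n) for n in("top","side")}
print("top",capxy(C["top"],(275,195)))
print("side",capxy(C["side"],proj(C["side"],[.58,.112,.15])))
for n in C: save(C[n],n+"7.png")
a=cv2.imread("pics/top7.png")[180:430,250:550];b=cv2.imread("pics/side7.png")[200:450,250:550]
cv2.imwrite("pics/m7.png",cv2.resize(np.hstack([a,b]),None,fx=1.33,fy=1.33))
E
```

```text
[[ 0.058   0.9983  0.0015]
 [ 0.9983 -0.0579 -0.0022]
 [-0.0021  0.0016 -1.    ]] [0.5816 0.2161 0.291 ] [ 0.0149  0.4071 -0.6382  1.5843  0.2554  1.2343 -0.727 ]
top (array([0.59  , 0.1016]), np.uint64(80), np.float64(408.625))
side (array([0.58  , 0.1112]), np.uint64(343), np.float64(378.875))
```

View pics/m7.png

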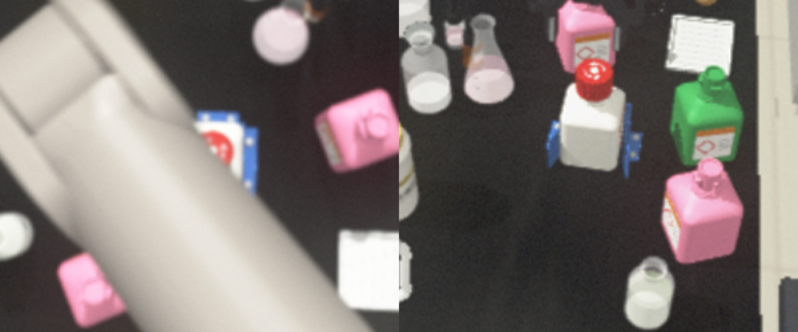

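Emit:
{"method": "move_arm", "body": {"steps": [1,0,-3.5,-1,0,0,0,1,0,-3.5,-2,0,0,0,1,-0.1,-3.4,-2,0,0,0,1,0,0,-2,0,0,0,1,0,0,-1,0,0,0,1,0,0,0,0,0,0], "newtons": 80}}

```text
t: 9.95
eef_pos: [0.5789, 0.1142, 0.2069]
tool_rot: [0.0, 0.726, 0.687, -0.003]
contact_force: [0.2, 1.0, -0.1]
gripper_width: 1.003
```

```bash
python3 - <<'E'
from redc import *
np.set_printoptions(precision=4,suppress=True)
o=status.get_obs(); print(o["t"],o["eef_pos"],o["q"],o["contact_force"])
C={n:cams.read_camera(n) for n in("top","side")}
print("top",capxy(C["top"],(275,195)))
print("side",capxy(C["side"],proj(C["side"],[.58,.112,.15])))
for n in C: save(C[n],n+"8.png",3)
a=cv2.imread("pics/top8.png")[400:850,600:1000];b=cv2.imread("pics/side8.png")[400:850,600:1000]
cv2.imwrite("pics/m8.png",np.hstack([a,b]))
E
```

```text
9.95 [0.5789 0.1142 0.2069] [ 0.1606  0.427  -0.603   1.7516  0.2769  1.0534 -0.5951] [ 0.2488  1.0316 -0.0655]
top (array([ 0.426 , -0.3195]), np.uint64(152), np.float64(567.625))
side (array([0.5801, 0.1114]), np.uint64(340), np.float64(378.625))
```

View pics/m8.png

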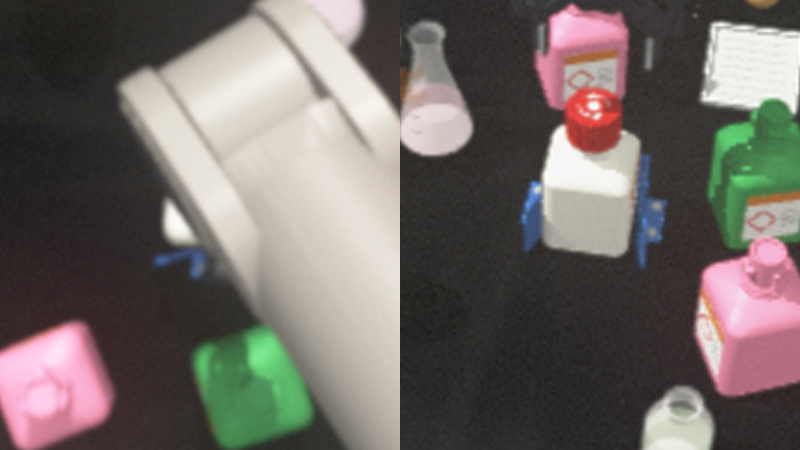

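```bash
python3 - <<'E'
from redc import *
C,M=pickle.load(open("d0.pkl","rb")); c=C["side"]
for dx in(-.045,.045):
  for dz in(0,-.01,-.02,-.025): print(dx,dz,proj(c,[.579+dx,.114-.06*dx,.207+dz]))
E
```

```text
-0.045 0 [281.84144161 158.8537421 ]
-0.045 -0.01 [281.63015988 161.59552336]
-0.045 -0.02 [281.42130811 164.30577133]
-0.045 -0.025 [281.31778039 165.64923984]
0.045 0 [248.38098734 154.37013101]
0.045 -0.01 [248.36336939 157.1166275 ]
0.045 -0.02 [248.34595251 159.83177722]
0.045 -0.025 [248.33731841 161.17776428]
```

```bash
python3 - <<'E'
import cv2,numpy as np
b=cv2.imread("pics/side8.png")[380:580,690:900]
b=np.clip(b.astype(float)*1.8,0,255).astype(np.uint8)
cv2.imwrite("pics/m9.png",cv2.resize(b,None,fx=3,fy=3,interpolation=cv2.INTER_CUBIC)[:600])
E
```

```text
(no output)
```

View pics/m9.png

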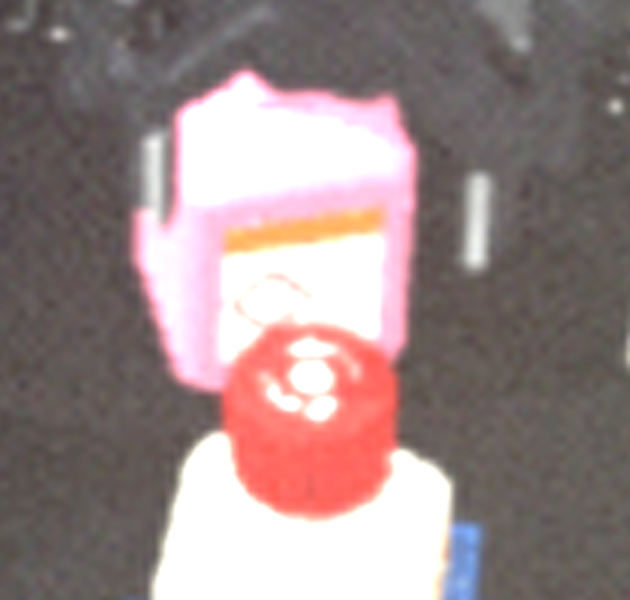

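The side view shows the fingertips about 10 mm higher than I expected while open, at rows 151 to 157 against a predicted 162. I'll go down in stages and look again before gripping.

Emit:
{"method": "move_arm", "body": {"steps": [1,0.1,-0.2,-1.5,0,0,0,1,0,0,-1.5,0,0,0,1,0,0,-0.5,0,0,0,1,0,0,0,0,0,0]}}

```text
t: 10.45
eef_pos: [0.5806, 0.112, 0.1727]
tool_rot: [0.001, 0.726, 0.687, -0.002]
contact_force: [-0.1, 0.5, -0.7]
gripper_width: 0.997
```

```bash
cat > look.py <<'E'
from redc import *; import sys
np.set_printoptions(precision=4,suppress=True)
o=status.get_obs(); print(o["t"],o["eef_pos"],o["contact_force"],o["torque"],o["gripper_width"],o["q"])
c=cams.read_camera("side"); save(c,sys.argv[1]+"_f.png")
x0,y0,w,h,f=[int(a) for a in sys.argv[2:7]]
b=np.clip(c["pixels"][y0:y0+h,x0:x0+w,::-1].astype(float)*1.6,0,255).astype(np.uint8)
b=cv2.resize(b,None,fx=f,fy=f,interpolation=cv2.INTER_CUBIC)
for k in range(0,h,10): cv2.putText(b,str(y0+k),(0,k*f+8),0,.4,(0,255,255),1)
cv2.imwrite("pics/"+sys.argv[1]+".png",b)
E
python3 look.py a1 225 120 80 70 8
```

```text
10.45 [0.5806 0.112  0.1727] [-0.0802  0.5154 -0.6541] [-0.0267 -0.0069  0.0357] 0.9969129807654802 [ 0.1516  0.4639 -0.589   1.7833  0.3062  0.9886 -0.6152]
```

View pics/a1.png

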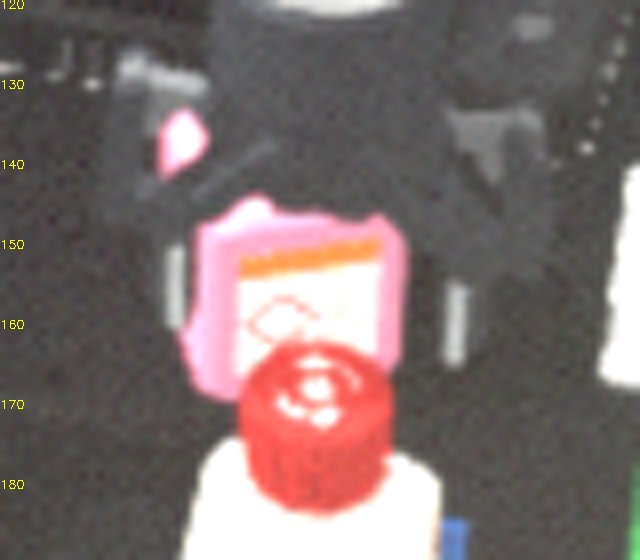

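Emit:
{"method": "move_arm", "body": {"steps": [1,0,0,-1.5,0,0,0,1,0,0,-1.2,0,0,0,1,0,0,0,0,0,0]}}

```text
t: 10.8
eef_pos: [0.5801, 0.1115, 0.1449]
tool_rot: [0.001, 0.727, 0.687, -0.002]
contact_force: [1.3, 0.2, 0.1]
gripper_width: 1.001
```

```bash
python3 look.py a2 225 120 80 70 8; python3 - <<'E'
from h import *; import pickle
C,M=pickle.load(open("d0.pkl","rb")); c=C["side"]
for P in([.58,.152,.19],[.58,.152,.2],[.58,.152,.21],[.58,.152,.22],[.58,.112,.162],[.536,.114,.145],[.536,.114,.155],[.536,.125,.155],[.536,.103,.155]): print(P,proj(c,P))
E
```

```text
10.8 [0.5801 0.1115 0.1449] [1.3272 0.152  0.0887] [ 0.0381 -0.0418  0.0072] 1.0014470163203977 [ 0.1403  0.4957 -0.576   1.8072  0.331   0.9392 -0.6356]
[0.58, 0.152, 0.19] [262.96983845 171.09879278]
[0.58, 0.152, 0.2] [263.07384454 168.37884014]
[0.58, 0.152, 0.21] [263.17908307 165.62665735]
[0.58, 0.152, 0.22] [263.28557605 162.84166814]
[0.58, 0.112, 0.162] [264.25741351 168.16485855]
[0.536, 0.114, 0.145] [279.9248008 174.595626 ]
[0.536, 0.114, 0.155] [280.11995537 172.01164823]
[0.536, 0.125, 0.155] [279.78524384 174.8441856 ]
[0.536, 0.103, 0.155] [280.45087384 169.21121016]
```

View pics/a2.png

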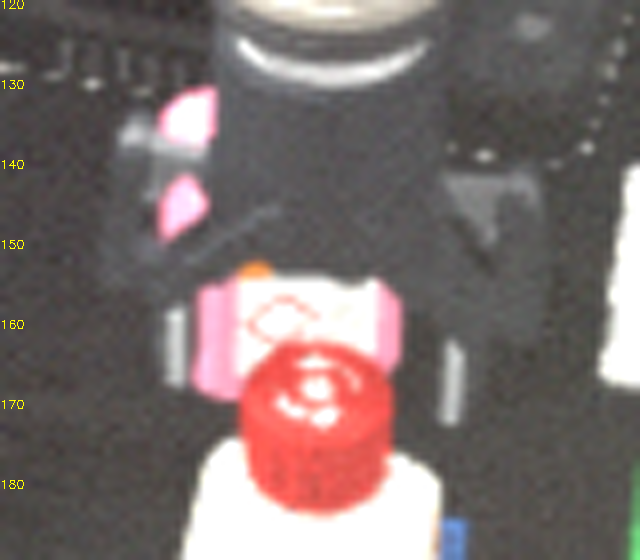

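Both views and the push contact suggest the tips really sit about 20 mm further back than nominal. A TCP height of 0.135 m is safe under either reading and gives good overlap. I'll go there and close.

Emit:
{"method": "move_arm", "body": {"steps": [1,0,0,-1,0,0,0,1,0,0,0,0,0,0,0.4,0,0,0,0,0,0,0.35,0,0,0,0,0,0,0.35,0,0,0,0,0,0]}}

```text
t: 11.35
eef_pos: [0.5817, 0.1123, 0.1375]
tool_rot: [0.002, 0.727, 0.687, -0.0]
contact_force: [0.4, 0.5, -0.5]
gripper_width: 0.672
```

```bash
python3 look.py a3 225 120 80 70 8
```

```text
11.35 [0.5817 0.1123 0.1375] [ 0.3792  0.5133 -0.5458] [-0.0328 -0.0186 -0.0305] 0.6721236166506298 [ 0.1362  0.5048 -0.572   1.8121  0.3398  0.9222 -0.6429]
```

View pics/a3.png

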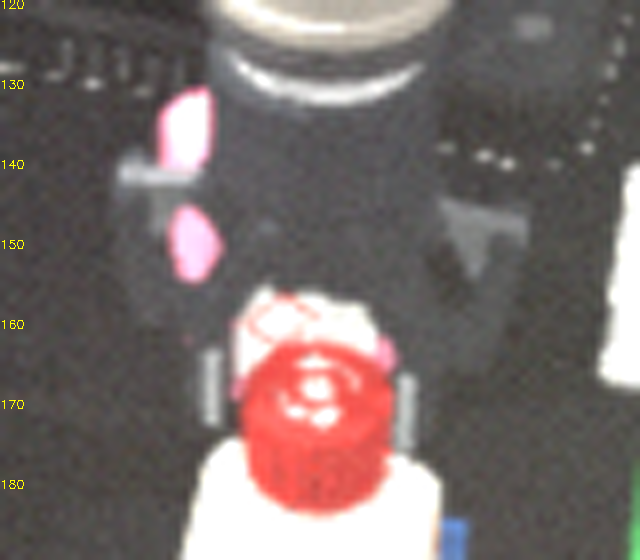

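```bash
python3 - <<'E'
from h import *; import pickle
C,M=pickle.load(open("d0.pkl","rb")); c=C["side"]
for x in(.553,.609):
  for y in(.1235,.112):
    print(x,y,[(z,np.round(proj(c,[x,y,z]),1)) for z in(.12,.13,.14,.15,.16)])
E
```

```text
0.553 0.1235 [(0.12, array([273.1, 182.8])), (0.13, array([273.2, 180.3])), (0.14, array([273.4, 177.7])), (0.15, array([273.5, 175.2])), (0.16, array([273.7, 172.6]))]
0.553 0.112 [(0.12, array([273.4, 179.8])), (0.13, array([273.6, 177.3])), (0.14, array([273.8, 174.8])), (0.15, array([273.9, 172.2])), (0.16, array([274.1, 169.6]))]
0.609 0.1235 [(0.12, array([253. , 180.9])), (0.13, array([253.1, 178.3])), (0.14, array([253.1, 175.8])), (0.15, array([253.2, 173.2])), (0.16, array([253.2, 170.6]))]
0.609 0.112 [(0.12, array([253.5, 177.9])), (0.13, array([253.6, 175.4])), (0.14, array([253.6, 172.9])), (0.15, array([253.7, 170.3])), (0.16, array([253.7, 167.7]))]
```

Emit:
{"method": "move_arm", "body": {"steps": [0.35,-0.1,0,-0.4,0,0,0,0.35,0,0,-0.4,0,0,0,0.35,0,0,0,0,0,0]}}

```text
t: 11.7
eef_pos: [0.5799, 0.112, 0.1284]
tool_rot: [0.002, 0.727, 0.687, -0.001]
contact_force: [-1.0, -0.2, -0.7]
gripper_width: 0.675
```

No contact. Closing.

Emit:
{"method": "move_arm", "body": {"steps": [-1,0,0,0,0,0,0,-1,0,0,0,0,0,0,-1,0,0,0,0,0,0,-1,0,0,0,0,0,0], "newtons": 90}}

```text
t: 12.1
eef_pos: [0.5801, 0.1121, 0.1292]
tool_rot: [0.002, 0.727, 0.687, -0.001]
contact_force: [-3.8, -1.0, 3.5]
gripper_width: 0.574
```

```bash
python3 look.py a4 225 120 80 70 8
```

```text
12.1 [0.5801 0.1121 0.1292] [-3.7543 -1.0007  3.4981] [-0.1627  0.7591  0.0578] 0.5741476665603767 [ 0.1327  0.5133 -0.568   1.821   0.3468  0.9076 -0.6496]
```

View pics/a4.png

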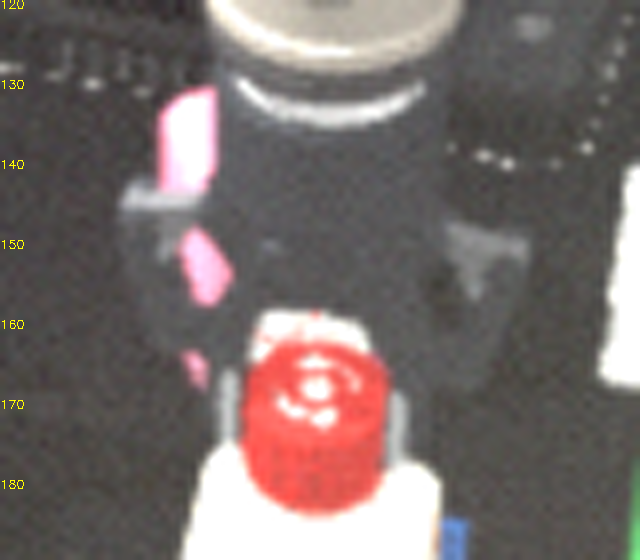

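Gripped, with good pad coverage and the opening stopped at 0.574. Now pressing down.

Emit:
{"method": "move_arm", "body": {"steps": [-1,0,0,-0.3,0,0,0,-1,0,0,-0.3,0,0,0,-1,0,0,0,0,0,0]}}

```text
t: 12.45
eef_pos: [0.5804, 0.1121, 0.1243]
tool_rot: [0.002, 0.727, 0.687, -0.001]
contact_force: [-8.1, -2.9, 15.9]
gripper_width: 0.579
```

Emit:
{"method": "move_arm", "body": {"steps": [-1,-0.1,0,-0.2,0,0,0,-1,0,0,-0.1,0,0,0,-1,0,0,0,0,0,5,-1,0,0,0,0,0,5,-1,0,0,0,0,0,5,-1,0,0,0,0,0,0]}}

```text
t: 13.05
eef_pos: [0.5812, 0.1128, 0.1231]
tool_rot: [0.003, 0.63, 0.777, 0.001]
contact_force: [-6.0, -1.9, 20.0]
gripper_width: 0.577
```

```bash
python3 look.py a5 225 120 80 70 8
```

```text
13.05 [0.5812 0.1128 0.1231] [-6.0277 -1.9478 19.9923] [-0.4736  1.3636  0.1084] 0.5770600648128785 [ 0.1732  0.5345 -0.6257  1.824   0.3955  0.9042 -0.426 ]
```

View pics/a5.png

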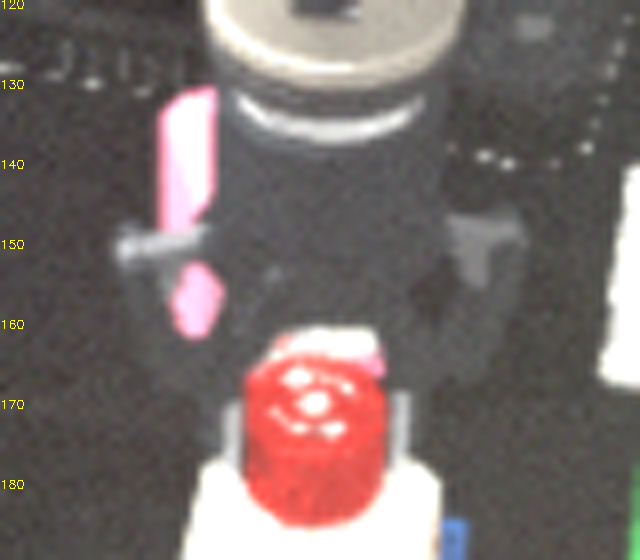

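The cap went down about 6 mm (20 N) and its marking is turning with the gripper. Continuing to 60 degrees.

Emit:
{"method": "move_arm", "body": {"steps": [-1,0,0,0,0,0,6,-1,0,0,0,0,0,6,-1,0,0,0,0,0,6,-1,0,0,0,0,0,6,-1,0,0,0,0,0,6,-1,0,0,0,0,0,6,-1,0,0,0,0,0,6,-1,0,0,0,0,0,3]}}

```text
t: 13.9
eef_pos: [0.581, 0.1132, 0.1231]
tool_rot: [0.003, 0.284, 0.959, 0.001]
contact_force: [-6.3, -2.0, 21.0]
gripper_width: 0.578
```

```bash
python3 look.py a6 225 120 80 70 8
```

```text
13.9 [0.581  0.1132 0.1231] [-6.3221 -1.9925 20.9767] [-0.4794  1.458  -0.2652] 0.5784734294142223 [ 0.2988  0.5884 -0.8064  1.8175  0.5175  0.9516  0.2625]
```

View pics/a6.png

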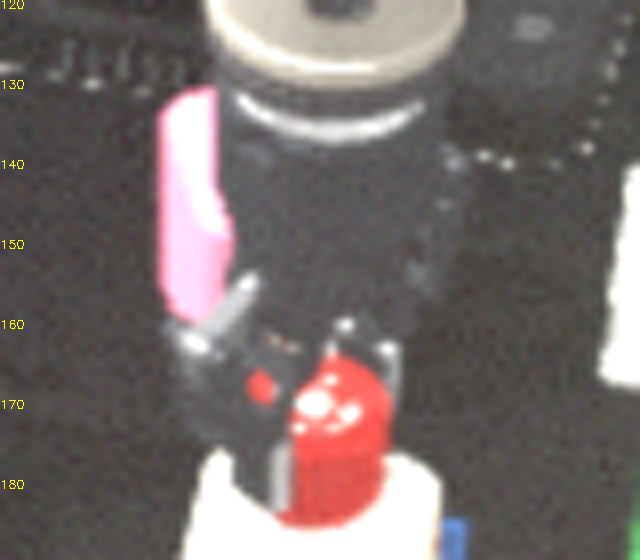

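Turned 60 degrees. Now a careful lift straight up.

Emit:
{"method": "move_arm", "body": {"steps": [-1,0,0,0.5,0,0,0,-1,0,0,0.5,0,0,0,-1,0,0,0.4,0,0,0,-1,0,0,0,0,0,0]}}

```text
t: 14.35
eef_pos: [0.58, 0.1121, 0.1345]
tool_rot: [0.002, 0.286, 0.958, 0.001]
contact_force: [-0.8, 0.0, -0.4]
gripper_width: 0.576
```

Emit:
{"method": "move_arm", "body": {"steps": [-1,0,0,1,0,0,0,-1,0,0,1.5,0,0,0,-1,0,0,2,0,0,0,-1,0,0,3,0,0,0,-1,0,0,2,0,0,0]}}

```text
t: 14.85
eef_pos: [0.5801, 0.1128, 0.2322]
tool_rot: [0.003, 0.286, 0.958, 0.001]
contact_force: [-0.7, 0.3, 0.8]
gripper_width: 0.579
```

```bash
python3 look.py a7 215 110 100 95 6
```

```text
14.85 [0.5801 0.1128 0.2322] [-0.7392  0.329   0.7948] [-0.0296 -0.0273  0.0216] 0.5790227722318102 [ 0.3604  0.4694 -0.8791  1.719   0.3969  1.1354  0.3568]
```

View pics/a7.png

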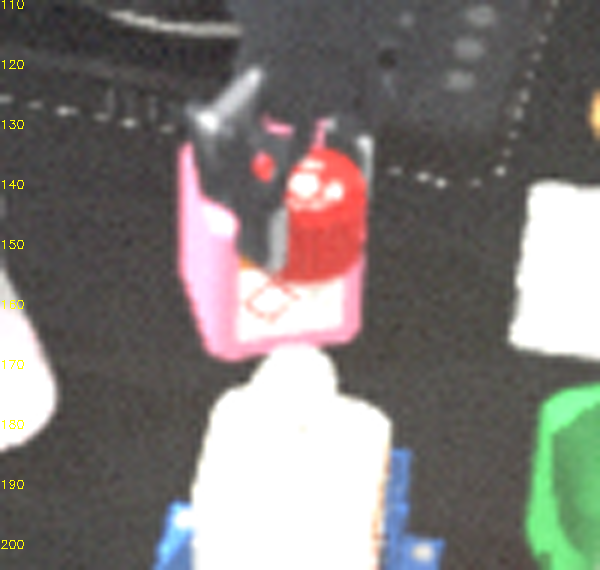

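The cap is off and the jug is still home. Now over to the tray, staying high above the green decoy.

Emit:
{"method": "move_arm", "body": {"steps": [-1,-1.2,-2,0.5,0,0,0,-1,-2.2,-3.6,0,0,0,0,-1,-2.4,-4,0,0,0,0,-1,-2.4,-4,0,0,0,0,-1,-2.4,-4,0,0,0,0,-1,-2.4,-4,0,0,0,0,-1,-2.2,-3,0,0,0,0,-1,0,0,0,0,0,0]}}

```text
t: 15.7
eef_pos: [0.4242, -0.1387, 0.234]
tool_rot: [0.001, 0.29, 0.957, -0.001]
contact_force: [0.4, 0.4, -0.5]
gripper_width: 0.572
```

```bash
python3 look.py a8 265 80 100 95 6; python3 - <<'E'
from redc import *
c=cams.read_camera("top"); save(c,"t9.png")
cv2.imwrite("pics/m9b.png",cv2.resize(cv2.imread("pics/t9.png")[230:480,350:650],None,fx=2,fy=2))
E
```

```text
15.7 [ 0.4242 -0.1387  0.234 ] [ 0.3767  0.3996 -0.5361] [ 0.0291 -0.0506  0.0025] 0.5720827039072889 [ 1.0008  0.1817 -0.9002  2.0244  0.1716  1.0086  0.9998]
```

View pics/a8.png

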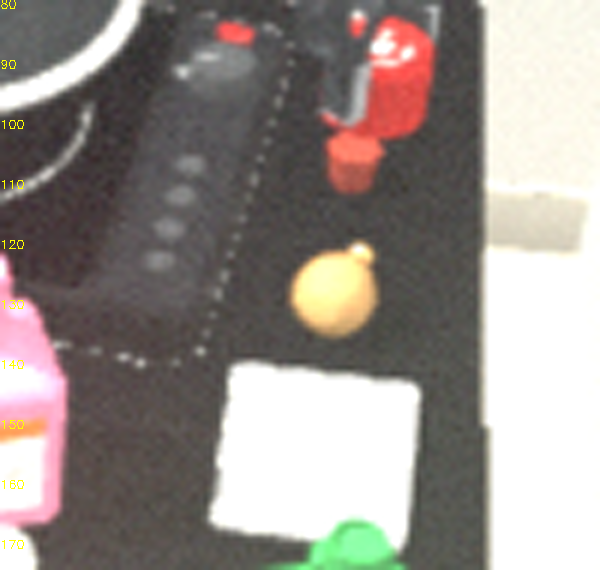

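View pics/m9b.png

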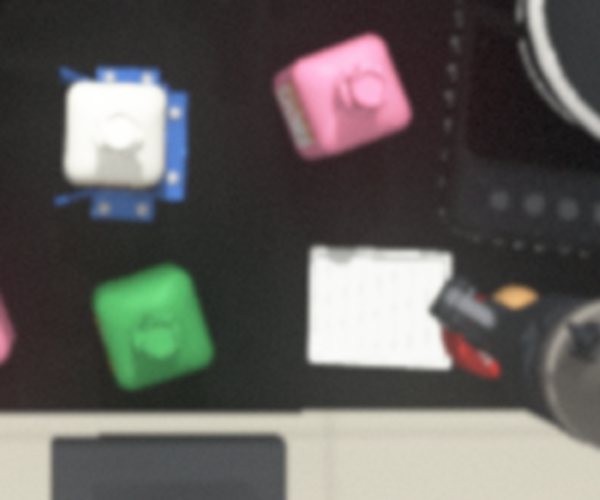

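```bash
python3 - <<'E'
from redc import *
C,M=pickle.load(open("d0.pkl","rb"))
print(proj(C["side"],[.4242,-.1387,.249]),proj(C["top"],[.4242,-.1387,.249]))
c=C["top"]
# tray corners from zoom m9b (x/3+350/1.5...)
for (u,v) in((310,247),(452,252),(450,368),(308,362)):
    px=((u/2+350)/1.5,(v/2+230)/1.5); print(px,atz(c,px,.008))
E
```

```text
[327.0162149   92.46068641] [395.62659011 266.20406022]
(336.6666666666667, 235.66666666666666) [ 0.48029343 -0.0685616   0.008     ]
(384.0, 237.33333333333334) [ 0.47517219 -0.19847071  0.008     ]
(383.3333333333333, 276.0) [ 0.37101688 -0.19305414  0.008     ]
(336.0, 274.0) [ 0.37708788 -0.06437934  0.008     ]
```

Emit:
{"method": "move_arm", "body": {"steps": [-1,0.3,0.4,-3,0,0,0,-1,0.1,0.3,-4,0,0,0,-1,0,0,-4,0,0,0,-1,0,0,-4,0,0,0,-1,0,0,-3,0,0,0,-1,0,0,-1.5,0,0,0,-1,0,0,0,0,0,0]}}

```text
t: 16.5
eef_pos: [0.4313, -0.1246, 0.0376]
tool_rot: [0.0, 0.284, 0.959, 0.001]
contact_force: [-0.4, -0.6, -0.5]
gripper_width: 0.575
```

```bash
python3 look.py a9 280 100 90 85 7; python3 - <<'E'
from redc import *
c=cams.read_camera("top"); save(c,"t10.png")
cv2.imwrite("pics/m10.png",cv2.resize(cv2.imread("pics/t10.png")[300:480,400:650],None,fx=2.5,fy=2.5))
E
```

```text
16.5 [ 0.4313 -0.1246  0.0376] [-0.4027 -0.5684 -0.5216] [-0.0097 -0.0014 -0.0098] 0.575437009847197 [ 0.7329  0.5099 -0.7064  2.1902  0.5665  0.6266  0.612 ]
```

View pics/a9.png

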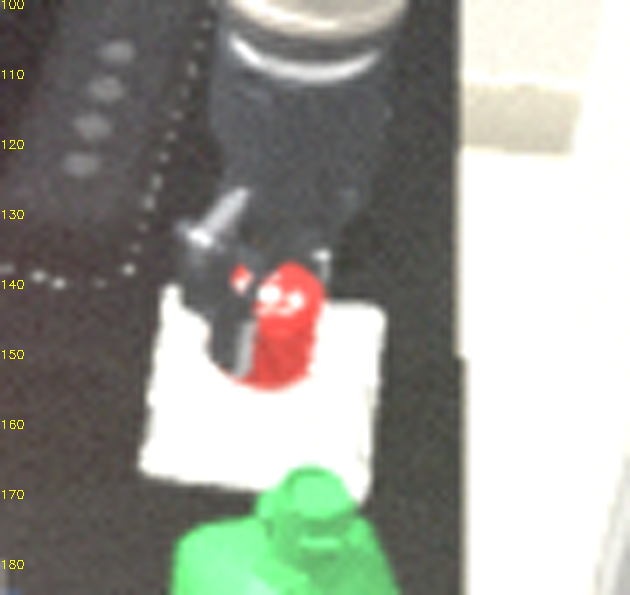

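View pics/m10.png

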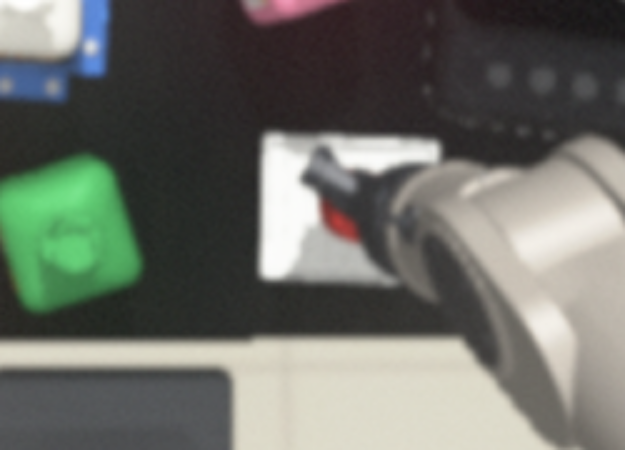

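Emit:
{"method": "move_arm", "body": {"steps": [-1,-0.4,-0.6,-1,0,0,0,-1,0,0,-0.8,0,0,0,-1,0,0,-0.5,0,0,0,-1,0,0,-0.3,0,0,0,-1,0,0,0,0,0,0]}}

```text
t: 17.1
eef_pos: [0.4274, -0.1328, 0.0129]
tool_rot: [0.002, 0.286, 0.958, 0.0]
contact_force: [0.2, 0.1, -0.6]
gripper_width: 0.58
```

Emit:
{"method": "move_arm", "body": {"steps": [-1,0,0,-0.2,0,0,0,-1,0,0,-0.2,0,0,0,-1,0,0,-0.2,0,0,0,-1,0,0,0,0,0,0]}}

```text
t: 17.5
eef_pos: [0.4274, -0.1328, 0.007]
tool_rot: [0.002, 0.286, 0.958, 0.0]
contact_force: [0.8, 0.1, -0.4]
gripper_width: 0.58
```

```bash
python3 look.py b1 280 110 80 75 8
```

```text
17.5 [ 0.4274 -0.1328  0.007 ] [ 0.8404  0.0736 -0.4131] [-0.018  -0.0007 -0.0239] 0.5798236037995359 [ 0.6988  0.5588 -0.6451  2.2083  0.642   0.561   0.5591]
```

View pics/b1.png

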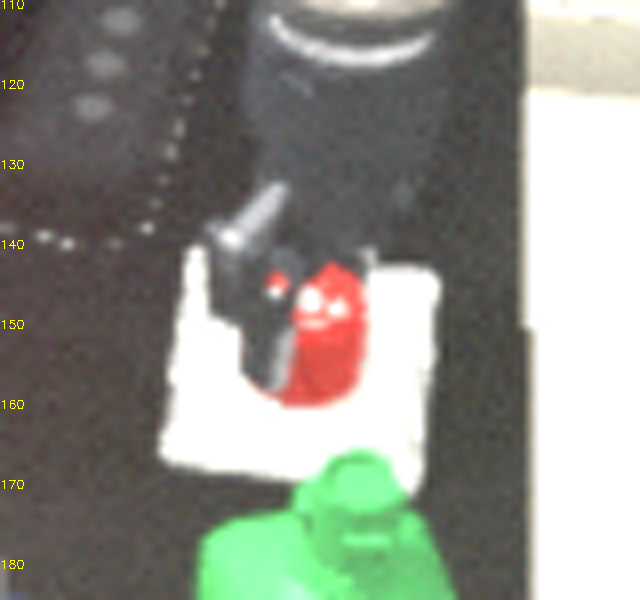

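Emit:
{"method": "move_arm", "body": {"steps": [-1,0,0,-0.1,0,0,0,-1,0,0,-0.1,0,0,0,-1,0,0,0,0,0,0]}}

```text
t: 17.85
eef_pos: [0.4277, -0.1328, 0.0061]
tool_rot: [0.002, 0.286, 0.958, -0.0]
contact_force: [-4.3, 1.6, 13.8]
gripper_width: 0.579
```

The cap touches the floor at TCP z 0.0061 m, matching the prediction of 0.006 m. I'll ease off, release gently and rise.

Emit:
{"method": "move_arm", "body": {"steps": [-1,0,0,0.1,0,0,0,0.16,0,0,0,0,0,0,0.25,0,0,0,0,0,0,0.4,0,0,0,0,0,0,0.5,0,0,0,0,0,0,0.5,0,0,0,0,0,0], "newtons": 20}}

```text
t: 18.45
eef_pos: [0.4275, -0.1328, 0.0061]
tool_rot: [0.002, 0.286, 0.958, 0.0]
contact_force: [0.8, 0.9, 0.1]
gripper_width: 0.748
```

```bash
python3 look.py b2 280 110 80 75 8
```

```text
18.45 [ 0.4275 -0.1328  0.0061] [0.7558 0.9336 0.1048] [-0.0485 -0.0729  0.0004] 0.7478403059837312 [ 0.6973  0.5604 -0.6433  2.2085  0.6442  0.559   0.5571]
```

View pics/b2.png

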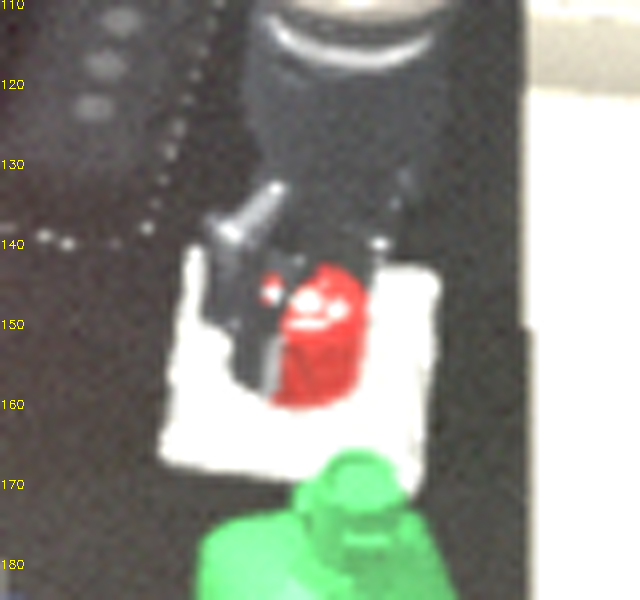

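Released, and the cap stands in the tray. Now straight up.

Emit:
{"method": "move_arm", "body": {"steps": [0.5,0,0,0.6,0,0,0,0.5,0,0,1.2,0,0,0,0.5,0,0,2,0,0,0,0.5,0,0,3,0,0,0,0.5,0,0,4,0,0,0,0.5,0,0,4,0,0,0,0.5,0,0,4,0,0,0,0.5,0,0,2,0,0,0]}}

```text
t: 19.3
eef_pos: [0.4288, -0.1325, 0.2182]
tool_rot: [0.004, 0.285, 0.958, 0.0]
contact_force: [-0.1, -0.2, -0.3]
gripper_width: 0.751
```

Emit:
{"method": "move_arm", "body": {"steps": [0.5,-0.5,-4,0.5,0,0,0,0.5,-0.5,-4,0.5,0,0,0,0.5,-0.5,-4,0,0,0,0,0.5,-0.5,-4,0,0,0,0,0.5,-0.5,-3,0,0,0,0,0.5,0,0,0,0,0,0,0.5,0,0,0,0,0,0]}}

```text
t: 20.0
eef_pos: [0.4023, -0.3227, 0.2248]
tool_rot: [0.002, 0.286, 0.958, 0.001]
contact_force: [0.2, -0.4, 0.9]
gripper_width: 0.752
```

```bash
python3 - <<'E'
from redc import *
np.set_printoptions(precision=4,suppress=True)
o=status.get_obs(); print(o["t"],o["eef_pos"],o["contact_force"],o["q"])
C={n:cams.read_camera(n) for n in("top","side")}
pickle.dump(C,open("d9.pkl","wb"))
C0,M=pickle.load(open("d0.pkl","rb"))
for n in C:
    save(C[n],n+"11.png")
    m=big(red(C[n]),proj(C[n],[.428,-.132,.03])); ys,xs=np.nonzero(m)
    r=render(C[n],[circ(.026,.003)+circ(.026,.039)],(.4275,-.1328,0));Y,X=np.nonzero(r)
    print(n,"cap",xs.mean(),ys.mean(),np.ptp(xs),np.ptp(ys),m.sum(),"pred",X.mean()/U,Y.mean()/U,r.sum()/U/U)
    for q in("flask_center","sample_center"): print(q,[(round(x["score"],2),np.round(x["position"],1)) for x in models.place_of(n,q)][:1])
    b=cv2.imread("pics/%s11.png"%n)
    bx=((250,550),(190,440)) if n=="top" else ((300,600),(170,420))
    cv2.imwrite("pics/%s12.png"%n,cv2.resize(b[bx[1][0]:bx[1][1],bx[0][0]:bx[0][1]],None,fx=2,fy=2))
E
```

```text
20.0 [ 0.4023 -0.3227  0.2248] [ 0.1909 -0.3549  0.8685] [ 1.2297  0.3156 -0.8037  1.8966  0.2607  1.0335  1.3068]
top cap 362.07092198581563 255.36879432624113 18 17 282 pred 362.58421443912107 255.92582190649264 378.3125
flask_center [(0.89, array([129.5, 309.5]))]
sample_center [(0.57, array([237.1, 166. ]))]
side cap 317.29411764705884 151.34841628959276 15 16 221 pred 317.60899793151 151.81498506090554 271.9375
flask_center [(0.7, array([159.4, 210.3]))]
sample_center [(0.93, array([274.6, 290.5]))]
```

View pics/top11.png

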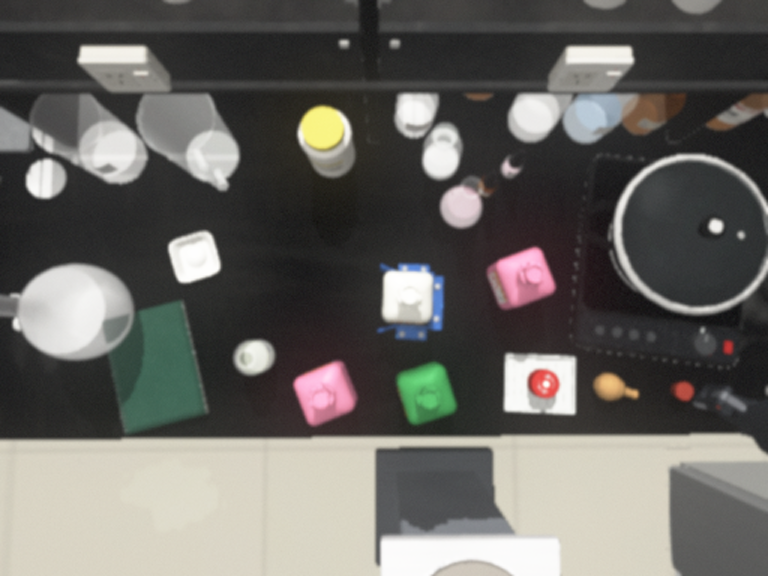

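View pics/side12.png

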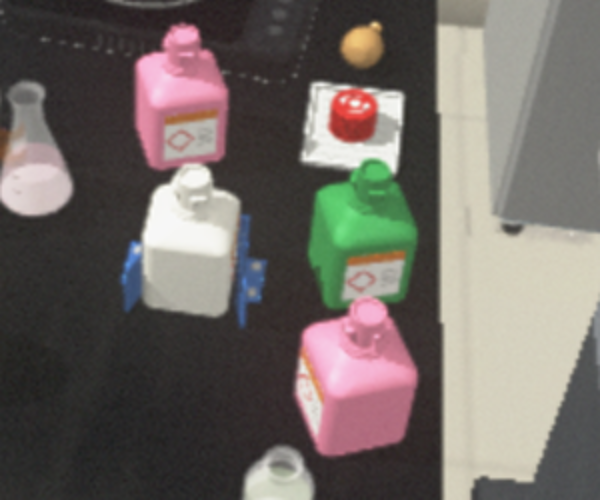

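The cap stands top up in the tray, level and centred to within half a pixel of prediction. The flask and bottle look unmoved. I'll check that the jug is still home before handing in.

```bash
python3 - <<'E'
from fit import *; import pickle
from f2 import stopparts
from f3 import jmask
np.set_printoptions(precision=4,suppress=True)
C=pickle.load(open("d9.pkl","rb")); C0,M=pickle.load(open("d0.pkl","rb"))
P=jugparts(False)+[circ(.0165,.113)+circ(.0165,.150)]
obs=[]
for n in C: obs.append((C[n],up(jmask(C[n],proj(C[n],[.579,.11,.07])))))
for o in (obs,obs[:1],obs[1:]):
    x,f=fit(o,P,[.579,.112,-.04],None); print(x,np.degrees(x[2]),f)
d=np.abs(C["top"]["pixels"].astype(int)-C0["top"]["pixels"]).max(2)
for nm,(c,r) in dict(flask=(307,135),sample=(169,238)).items(): print(nm,d[r-20:r+20,c-18:c+18].mean(), "bg",d[300:340,100:200].mean())
im=C["top"]["pixels"][165:235,240:310,::-1]; cv2.imwrite("pics/z1.png",cv2.resize(im,None,fx=8,fy=8,interpolation=cv2.INTER_CUBIC))
E
```

```text
[ 0.5797  0.1122 -0.0962] -5.514260170297004 0.1834358962244934
[ 0.5813  0.114  -0.0836] -4.788461938692904 0.11603061021665673
[ 0.5796  0.1105 -0.1238] -7.095552717493872 0.05492897115798534
flask 2.8125 bg 1.815
sample 3.2506944444444446 bg 1.815
```

View pics/z1.png

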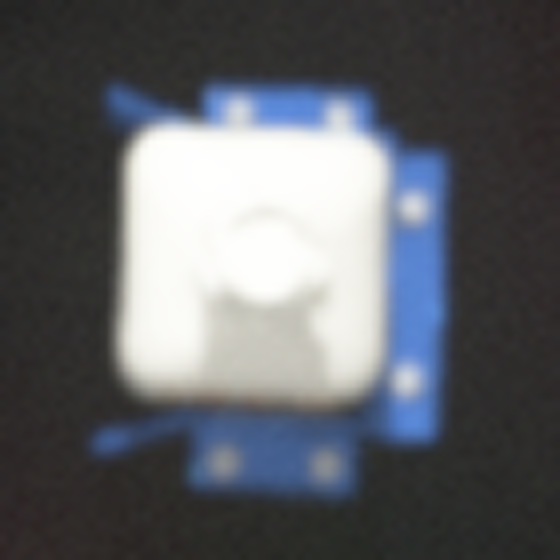

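The jug's edges are at the same pixels as when it was pressed home (columns 255.1 and 288.4, against 255.3 and 288.3), and it is square in the stop. The robot touches nothing, so I'm handing in.

```bash
python3 -c "
from station import order,status
print(order.hand_in()); print(status.get_obs()['t'])"
```

```text
the job is handed in; nothing more can be done
None
the job is handed in; nothing more can be done
```

The white jug is open and standing home in the blue stop, and its red cap is top up in the drip tray. I handed the job in at about 20 s of the 53 s allowed; the hand-in reports no verdict.

**What I did**
- **Jug:** I slid it in with two half-open fingers pushing low, until the force rose from 14 to 24 N with no further movement.
- **Cap:** I pressed it down about 6 mm (about 20 N) and turned it 60° anticlockwise while down. It then lifted off with no resistance. I set it down on the tray floor with 14 N of contact force and released it.

**Last checks**
- **Cap:** in both views it is within half a pixel of where it should be if standing flat in the tray.
- **Jug:** its edges are at the same pixels as when it was pressed home. The fit puts it at (0.580, 0.112), against my estimate of (0.579, 0.110) for the stop.
- **Flask and sample bottle:** both look unmoved in the pictures. The finder's points for them shifted by 2 to 4 pixels between readings, which is its usual scatter.

**What disagreed**
- **Fingertips:** they appeared about 20 mm further back than the text says, so I set the grasp height from the pictures.
- **Joint 6:** it came within 0.004 rad of its limit during the first tilt, with a brief dynamic force of about 53 N. Nothing was touched, and I took off some tilt.
- **Jug yaw:** the final fits gave −5° to −7°, while the zoomed picture shows it square with the stop at about −2°.

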